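Make up two class kits for the wax workshop

ROBOT

A 6-joint arm with a two-finger parallel gripper is mounted at the origin on a cart in front of the work surface, level with it; the furniture and walls round the work are solid. World frame = base frame: x ahead of the robot, y to its left, z up, the work surface at z = 0. Lengths are in m, angles in degrees, forces in N, time in s.
With the tool pointing down it reaches from about 0.325 to 0.775 m from the base axis. Payload 5.5 kg.
Tool frame: the origin (TCP) lies at the centre of the arm's flange, where the gripper is bolted on; the fingertips stand 182 mm ahead of it and the grasp point (between the pads) lies 163 mm ahead of it; z points along the fingers, y is the direction in which the jaws open and shut (so a half turn about z gives the same grasp; the last joint's range is limited). The gripper opens to 88 mm and grips with 3 to 60 N. Pads are 20 mm wide; open, the fingers measure 115 mm over their backs; the gripper's body (75 mm by 178 mm) begins 61 mm behind the grasp point.
Start: joints at [67.913, 5.22, 70.514, -0, 104.267, -3.249], TCP at [0.194, 0.568, 0.405] pointing down, gripper open.
Joint ranges: [-164.24, 164.24], [-49.07, 125.15], [9.68, 141.18], [-86.29, 266.29], [3.28, 154.24], [-151.56, 151.56]. Speed limits (degrees/s): [147.25, 147.25, 172.46, 180, 180, 180].

INTERFACE

Orientations are given as [roll, pitch, yaw] about the fixed x, y, z axes, in that order (R = Rz(yaw) Ry(pitch) Rx(roll)).
In Python, from station import r gives the robot as it stands. The module is installed in compiled form; this text tells all that it offers. Calls block until the motion is done:
- r.reach(position, orientation): joint-space move of the TCP to a pose.
- r.servo_line(position, rotation=None, speed=0.15): straight line of the TCP; rotation=None keeps the orientation; speed is the mean speed in m/s.
- r.move_joints(angles): joint-space move.
- r.let_go() and r.grab(squeeze=None): open the fingers fully, or close them until they stop; squeeze is the grip in N (None keeps the last).
- r.wait(seconds).
- r.inverse_kinematics(position, orientation): joint angles nearest the present ones, or None.
- r.sense(): the state.
- r.snapshot(name): name is "scene" or "top" or "wrist"; returns a dict with "frame" (384x512x3 uint8, red, green, blue), "fx", "fy", "cx", "cy" (pixels), "R" (3x3) and "t" (3): a world point X has camera coordinates R X + t. Camera axes: x right, y down, z forward; pixel columns grow to the right and rows downward; lengths in m; the calibration is good to about 2 mm. A picture is of the moment at which its call begins. There is no depth.
A pose or a line that the arm cannot do raises r.IKError and nothing moves.
- r.hand_in(): hands the job in, once; it reports no verdict.
The state is a dict: "clock": time; "joints": joint angles; "joint_vel": joint speeds; "joint_torque": joint torques, N m; "tcp_pos": TCP position; "orientation": TCP orientation; "contact_force": force on the tool from outside, world axes, zero at the start; "torque": the same for the moment, N m; "opening": finger opening in m.
Only numpy, scipy, OpenCV 4.12 (cv2) and the standard library are available. Lean on these libraries where they do the work, as an engineer would, in place of code of your own. Each camera call takes 0.05 s, during which the arm holds its last target.

TASK

Make up the two class kits from the stock at the front of the bench. The carving kit goes in the yellow tray: the orange jar upright in the round holder and the green wax block flat in the rectangular compartment; the ring kit goes in the grey tray: the navy jar upright in the round holder, the eraser flat in the middle compartment and the green wax ring flat in the end compartment. Leave the cream jar and the sanding stick where they are.

Things in the scene. Friction and masses are not known exactly. Their poses are not given: they have to be found in the camera images.
- orange_jar_center (a point): Round orange jar with a black screw cap, 46 mm in diameter, 62 mm high, standing upright; the body is 50 mm high, the cap above it 42 mm wide. The point is at its centre, 31 mm above its underside; z up its axis. Loose, about 0.09 kg.
- navy_jar_center (a point): Round navy jar, its sides dark blue, with a small white screw cap, 40 mm in diameter, 54 mm high, standing upright; the body is 42 mm high, the cap above it 36 mm wide. The point is at its centre, 27 mm above its underside; z up its axis. Loose, about 0.09 kg.
- wax_block_center (a point): Flat green block of carving wax with one corner carved away, 50 mm along its x, 90 mm along its y, 24 mm high. The point is at its centre, 12 mm above its underside; z up. Loose, about 0.11 kg; grip it across the 50 mm width.
- wax_ring_center (a point): Turned green wax ring lying flat, 30 mm in outer diameter, 10 mm high; its hole is closed to contact, so grip it across the outside. The point is at its centre, 5 mm above its underside; z up. Loose, about 0.012 kg.
- eraser_center (a point): White eraser in a blue card sleeve, 22 mm along its x, 52 mm along its y, 12 mm high. The point is at its centre, 6 mm above its underside; z up. Loose, about 0.02 kg; grip it across the 22 mm width.
- yellow_tray: Yellow tray, fixed, 126 (x) x 208 (y) mm; floor 3 mm thick, rim and cross wall 4 mm thick, tops 8 mm above the bench. Origin: centre of its underside, z up. Round jar holder (collar, 66 mm inner, 74 mm outer diameter, top 8 mm above the bench) centred at (0, +57 mm). Compartment centred at (0, -45 mm), inside 118 (x) x 110 (y) mm: the block fits with its long side along y.
- grey_tray: Grey tray, fixed, 126 (x) x 248 (y) mm; floor 3 mm thick, rim and cross walls 4 mm thick, tops 8 mm above the bench. Origin: centre of its underside, z up. Round jar holder (collar, 60 mm inner, 68 mm outer diameter, top 8 mm above the bench) centred at (0, +77 mm). Compartments, each 118 (x) x 73 (y) mm inside: middle one centred at (0, -6.5 mm), end one at (0, -83.5 mm).
- cream_jar: Round cream-white jar (sides cream, not dark) with a wide white cap, 48 mm across, 52 mm in diameter, 48 mm high, standing in the stock; it is not wanted in any kit. Origin at the centre of its underside. Loose; leave it alone.
- sanding_stick: Flat sanding stick, half wood, half brown abrasive, 26 x 190 mm, 10 mm high, long axis its y, lying between the two trays. Origin at the centre of its underside. Loose; leave it alone.
There are look-alikes about, which are no part of the job. What is shaped like the part that bears eraser_center but purple is not meant. Of the things that look like the part that bears orange_jar_center, the smaller one is meant.

How it is judged:
By the outcome, as a careful person would: the job done as asked, in the order asked, and still so for the second after the job is handed in, with the robot touching nothing.
It also fails if it takes over 122 s, if anything falls off the work surface, if the arm or the gripper's body presses on something with over 40 N, if the wrist force passes 120 N, or if a joint passes its speed limit or range.

## Working session

There is one attempt and no reset: what is moved stays moved. The work goes in short steps, each a Python script; the robot and the scene stay as the last script left them, time stands still between calls to the robot, and variables do not carry over. Pictures are saved under pics/ and viewed, and the job is handed in when it is done.

```bash
mkdir -p pics
python3 - <<'E'
from station import r
import cv2,numpy as np
for n in ("scene","top","wrist"):
    s=r.snapshot(n); cv2.imwrite(f"pics/{n}0.png",s["frame"][:,:,::-1]); 
    print(n,s["fx"],s["cx"],s["cy"],np.round(s["R"],3).tolist(),np.round(s["t"],3), np.round(-np.array(s["R"]).T@s["t"],3))
print(r.sense())
E
```

```text
scene 389.78118742456064 257.4885077474273 193.34645261739513 [[0.904, -0.428, 0.001], [-0.179, -0.38, -0.907], [0.388, 0.82, -0.42]] [-0.442  0.125  0.892] [ 0.076 -0.873  0.489]
top 459.8160497079392 257.07975509554393 194.19030210559154 [[0.027, -1.0, 0.011], [-0.989, -0.028, -0.145], [0.145, -0.007, -0.989]] [-0.02   0.479  1.317] [0.283 0.003 1.373]
wrist 303.96875722088936 256.68246535506785 187.9823460046369 [[0.324, 0.946, -0.001], [0.906, -0.31, 0.29], [0.273, -0.095, -0.957]] [-0.6   -0.036  0.392] [0.12  0.594 0.385]
{'clock': 0.15, 'joints': array([ 6.79107596e+01,  5.25440531e+00,  7.05656774e+01, -6.86639757e-04,
        1.04266201e+02, -3.25003364e+00]), 'joint_vel': array([-0.02533958,  0.01141836, -0.18267096,  0.04867751,  0.02918161,
       -0.07020009]), 'joint_torque': array([ 2.16323519e-03, -4.47045600e+01, -4.06909490e+01,  6.98958384e-02,
        2.74600298e-02, -1.13191259e-04]), 'tcp_pos': array([0.1937856 , 0.56790188, 0.40375729]), 'orientation': array([-1.79913817e+02, -4.22706294e-03,  1.61160621e+02]), 'contact_force': array([ 0.23532085, -0.60846568,  0.92335541]), 'torque': array([0.05481671, 0.04233922, 0.03971686]), 'opening': 0.08750387616825411}
```

View pics/top0.png

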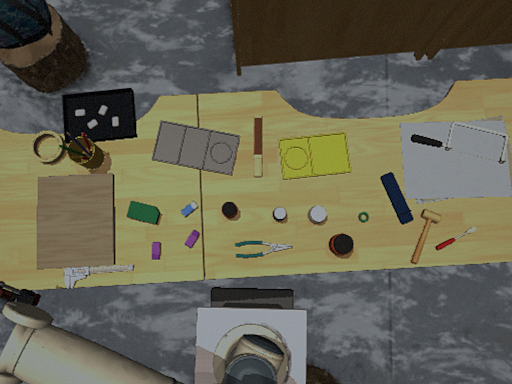

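View pics/scene0.png

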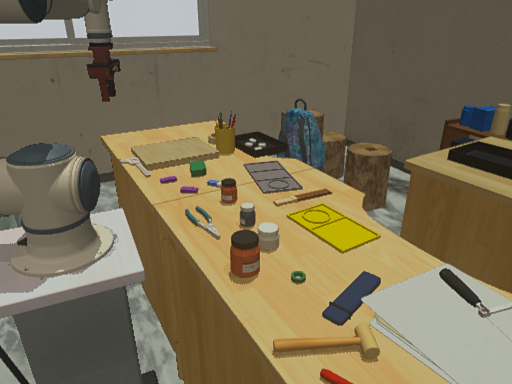

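View pics/wrist0.png

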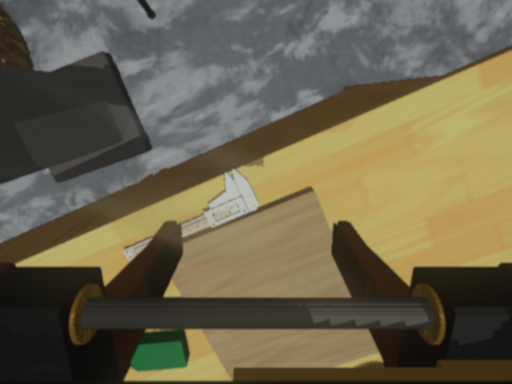

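The top view shows these, by pixel: the smaller orange jar (230,210), big orange look-alike (341,244), navy jar (280,214), cream jar (317,214), block (143,212), eraser (189,208), ring (363,217), purple look-alikes (156,250) and (192,239), grey tray (196,147) with its collar on the right, and yellow tray (315,156) with its collar on the left. The sanding stick stands between the trays at (258,146).

Run:
```python
from station import r
import cv2,numpy as np
s=r.snapshot("top"); f=s["frame"]; 
np.savez("top.npz",**s)
c=f[100:265,110:385][:,:,::-1]
cv2.imwrite("pics/crop.png",cv2.resize(c[:, :],None,fx=2.9,fy=2.9,interpolation=cv2.INTER_CUBIC))
hsv=cv2.cvtColor(f,cv2.COLOR_RGB2HSV)
for n,(u,v) in dict(orange=(230,207),navy=(280,213),cream=(317,212),block=(143,212),er=(187,209),er2=(194,205),ring=(359,217),grey=(185,140),yel=(330,155),cap=(230,210),navs=(280,220)).items(): print(n,f[v,u],hsv[v,u])
```

```text
orange [30 29 28] [15 17 30]
navy [152 157 164] [108  19 164]
cream [148 154 157] [100  15 157]
block [34 89 57] [ 73 158  89]
er [ 73 106 153] [108 133 153]
er2 [153 157 165] [110  19 165]
ring [ 0 56 30] [ 76 255  56]
grey [112 108 103] [ 17  20 112]
yel [151 153  52] [ 31 168 153]
cap [30 27 25] [12 43 30]
navs [32 31 30] [15 16 32]
```

View pics/crop.png

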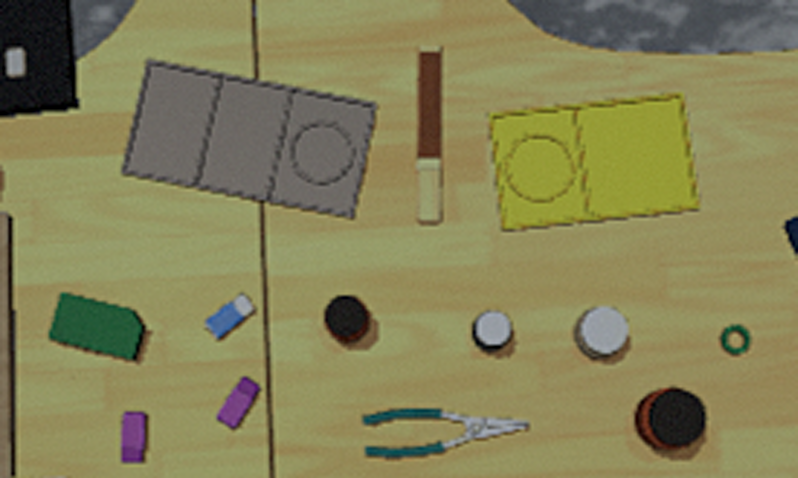

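```bash
cat > loc.py <<'E'
import cv2,numpy as np
def ray(s,uv,z):
    uv=np.atleast_2d(np.asarray(uv,float)); R=np.array(s["R"]);t=np.array(s["t"])
    d=np.c_[(uv[:,0]-s["cx"])/s["fx"],(uv[:,1]-s["cy"])/s["fy"],np.ones(len(uv))]@R
    c=-R.T@t; k=(z-c[2])/d[:,2]; return (c+d*k[:,None])[:,:2]
def blob(m,u,v):
    n,l,st,ce=cv2.connectedComponentsWithStats(m.astype(np.uint8))
    ok=[i for i in range(1,n) if st[i,4]>8]; i=min(ok,key=lambda i:np.hypot(ce[i][0]-u,ce[i][1]-v)); return l==i,ce[i],st[i]
def rect(s,m,z):
    # supersampled boundary: pixel outlines
    ys,xs=np.nonzero(m); p=np.concatenate([np.c_[xs+a,ys+b] for a in(-.4,.4) for b in(-.4,.4)])
    w=ray(s,p,z).astype(np.float32)*1000; (c,sz,a)=cv2.minAreaRect(w)
    if sz[0]<sz[1]: sz=sz[::-1]; a+=90
    return np.array(c)/1000,sz,(a%180)   # angle of long side in world
E
python3 - <<'E'
from loc import *
s=dict(np.load("top.npz")); f=s["frame"]; hsv=cv2.cvtColor(f,cv2.COLOR_RGB2HSV); H,S,V=[hsv[...,i].astype(int) for i in range(3)]
print(f[200:222,222:240].min(axis=2)); print(f[205:225,270:290].min(axis=2))
green=(H>60)&(H<90)&(S>100)
for n,m,p,z in [("block",green,(143,212),.012),("ring",green,(363,217),.005),("yel",(H>26)&(H<36)&(S>150),(315,156),.004),
  ("grey",(S<60)&(V>75)&(V<135),(196,147),.004),("eraserblue",(H>95)&(H<125)&(S>80)&(V>60),(187,209),.006),("eraser",((H>95)&(H<125)&(S>80)&(V>60))|((S<60)&(V>100)),(188,208),.006)]:
    b,c,st=blob(m,*p); print(n,c,st,*rect(s,b,z))
for n,m,p,z in [("navycap",(S<50)&(V>110),(280,213),.054),("creamcap",(S<50)&(V>110),(317,213),.048),("orangecap",(V<48),(230,210),.062),("bigcap",V<48,(342,244),.08)]:
    b,c,st=blob(m,*p); print(n,c,st,ray(s,c,z),rect(s,b,z)[1])
E
```

```text
[[ 96  95  95  96  97  96  95  96  96  98  96  96  95  92  93  94  90  91]
 [ 96  98  97  97  85  88  86  87  83  83  86  93  98  93  92  95  94  92]
 [ 94  92  92  68  26  20   5   1  21  29  41  69  87  92  91  88  89  89]
 [ 95  84  49  21  13  16  23  25  20  15   6  35  65  90  94  90  91  86]
 [ 93  70  28  21  27  22  28  20  30  26  23  17  30  69  91  93  92  92]
 [ 76  22  14  31  27  22  24  25  26  23  25  25  16  28  72  99  92  94]
 [ 46  19  23  19  29  27  28  23  18  28  23  30  20  12  54  93  98  95]
 [ 24  19  23  21  26  22  33  28  28  24  28  20  19  16  14  57  84  91]
 [ 21  16  25  19  30  27  20  30  27  19  25  27  27  15  16  37  78 101]
 [ 18  19  22  30  25  27  24  24  21  21  24  23  25  20  13  39  78  99]
 [ 11  18  24  25  27  22  23  21  25  24  24  24  21  21  15  38  53  68]
 [ 33  17  26  20  27  27  28  33  27  25  22  23  25  14  12  31  61  51]
 [ 46  15  18  26  30  24  25  26  21  30  23  28  27  11  15  44  61  58]
 [ 61  26  17  25  20  30  19  14  21  25  24  25  15  12  15  41  64  56]
 [ 87  59  15  21  21  14  23  30  22  16  13  12 
[... 2901 characters left out ...]
(35.27640151977539, 25.771175384521484) 129.07655334472656
eraser [188.60465116 208.46511628] [180 201  18  16 129] [0.43535025 0.19586458] (53.63884353637695, 27.001304626464844) 129.14198303222656
navycap [279.6173913  212.54782609] [274 207  12  12 115] [[ 0.42531682 -0.07327679]] (34.26619338989258, 34.08269500732422)
creamcap [317.90865385 213.18269231] [310 206  17  16 208] [[ 0.4272485  -0.18469701]] (49.000728607177734, 46.012969970703125)
orangecap [228.78395062 208.7345679 ] [222 202  15  16 162] [[0.43132189 0.07314253]] (42.0895881652832, 39.70671844482422)
bigcap [342.99006623 243.66556291] [334 234  19  20 302] [[ 0.33988691 -0.25125242]] (55.59405517578125, 52.875823974609375)
```

```bash
cat > mv.py <<'E'
from station import r
from loc import *
HI=.16
def ori(phi,p):   # jaw direction phi -> orientation with the smallest last-joint angle
    best=None
    for k in (90,-90):
        y=(phi+k+180)%360-180
        q=r.inverse_kinematics([p[0],p[1],.163+HI],[180,0,y])
        if q is not None and (best is None or abs(q[5])<best[0]): best=(abs(q[5]),y)
    return [180,0,best[1]]
def tray(c,yaw,dy):
    a=np.radians(yaw+90); return np.array([c[0]+dy*np.cos(a),c[1]+dy*np.sin(a)])
Y=((.6100,-.1777),7.98); G=((.6245,.1843),170.73)
def rep(n):
    s=r.sense(); print(n,"t%.1f"%s["clock"],"open%.4f"%s["opening"],np.round(s["contact_force"],1),np.round(s["tcp_pos"],4))
def over(p,phi,g=HI): r.reach([p[0],p[1],.163+g],ori(phi,p))
def pick(p,phi,g,N,hi=HI):
    over(p,phi); r.servo_line([p[0],p[1],.163+g],speed=.18); rep("down")
    r.grab(N); rep("gripped"); r.servo_line([p[0],p[1],.163+hi],speed=.18); rep("lifted")
def place(p,phi,g):
    over(p,phi); r.servo_line([p[0],p[1],.163+g+.02],speed=.18); r.servo_line([p[0],p[1],.163+g],speed=.05); rep("placed")
    r.let_go(); rep("open"); r.servo_line([p[0],p[1],.163+HI],speed=.2)
def pic(n,name):
    s=r.snapshot(n); cv2.imwrite(f"pics/{name}.png",s["frame"][:,:,::-1]); return s
E
python3 - <<'E'
from mv import *
pick((.4313,.0731),0,.030,25)
pic("wrist","w_or"); pic("scene","s_or")
E
```

```text
down t3.1 open0.0878 [ 0.9  0.  -0.1] [0.4317 0.0733 0.194 ]
gripped t3.8 open0.0453 [-0.2  0.3  0.9] [0.4314 0.0731 0.1931]
lifted t4.7 open0.0452 [-0.7  0.5 -2.3] [0.4311 0.0731 0.3215]
```

View pics/s_or.png

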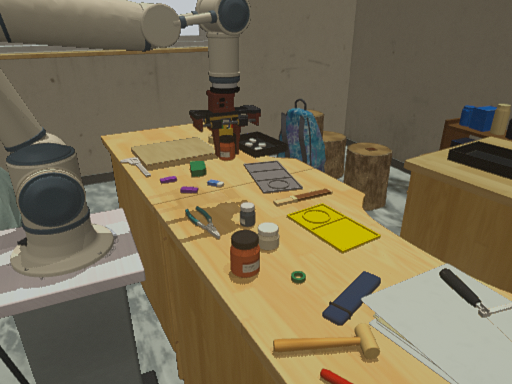

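The scene view shows the small orange jar held upright between the fingers at (227,147), with the rest undisturbed. I'll place it, then do the block.

Run:
```python
from mv import *
place(tray(*Y,.057),0,.0335)
b=(.4203,.3289)
pick(b,77.6-90,.025,25); pic("wrist","w_bl"); pic("scene","s_bl")
```

```text
placed t7.1 open0.0449 [-0.5 -0.2 -0.1] [ 0.602  -0.1213  0.196 ]
open t7.9 open0.0877 [0.4 0.3 0.4] [ 0.6021 -0.1212  0.1965]
down t11.4 open0.0873 [ 0.7 -0.2  0.1] [0.4208 0.329  0.1893]
gripped t12.0 open0.0501 [-0.1  0.   0.8] [0.4203 0.3289 0.1881]
lifted t12.9 open0.0498 [ 0.5  0.3 -1.1] [0.4201 0.3288 0.3214]
```

View pics/w_bl.png

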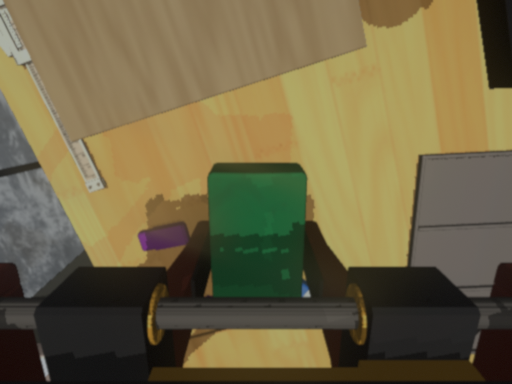

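View pics/s_bl.png

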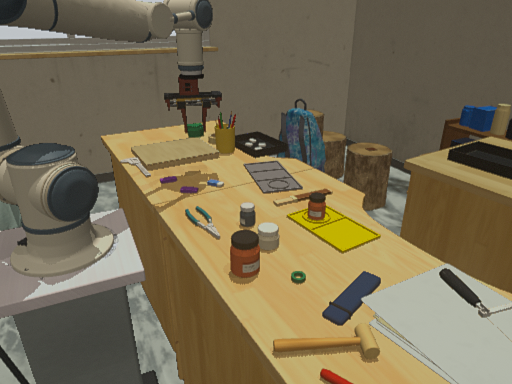

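The block is held square and level in the wrist view, around (257,230). In the scene view the orange jar stands in the yellow holder at (317,207). Next I'll place the block and fetch the navy jar.

Run:
```python
from mv import *
place(tray(*Y,-.045),7.98,.0285)
pick((.4253,-.0733),0,.027,25); place(tray(*G,.077),0,.0305)
over((.4354,.1959),129.14-90)
pic("top","t2"); pic("wrist","w_er")
```

```text
placed t16.4 open0.0501 [ 0.4 -0.3 -1.9] [ 0.6161 -0.2222  0.191 ]
open t17.2 open0.0885 [-0.5  1.  -0.6] [ 0.6163 -0.2222  0.1915]
down t19.9 open0.0877 [-0.4  0.5  0.3] [ 0.4259 -0.0736  0.191 ]
gripped t20.7 open0.0391 [-0.9 -0.2  0.5] [ 0.4253 -0.0733  0.19  ]
lifted t21.6 open0.0390 [-0.3  0.7 -0.5] [ 0.4251 -0.0733  0.3216]
placed t23.9 open0.0392 [-0.3  0.6 -0.3] [0.612  0.1083 0.193 ]
open t24.8 open0.0875 [-1.1  0.4 -0.6] [0.6121 0.1083 0.1935]
```

View pics/t2.png

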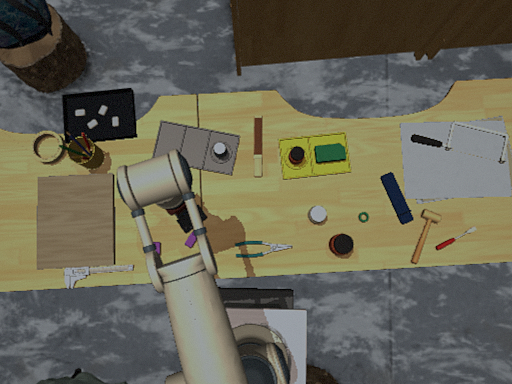

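View pics/w_er.png

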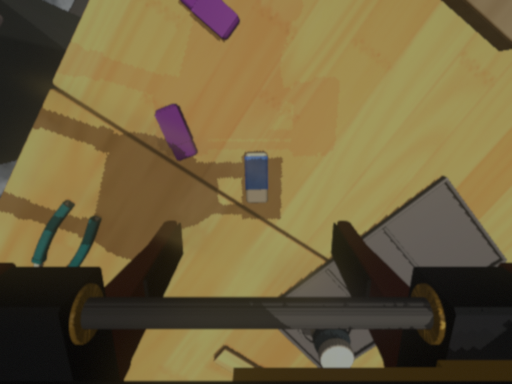

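The top view shows the orange jar (297,155) and block (330,153) in the yellow tray, and the navy jar (220,150) in its grey holder. In the wrist view the eraser is centred at (256,177), and the purple look-alike (175,132) is close to where the left finger comes down. I'll shift the grasp 5 mm towards the white end for clearance.

Run:
```python
from mv import *
e=np.array((.4354,.1959)); phi=129.14-90
u=np.array([np.cos(np.radians(-50.86)),np.sin(np.radians(-50.86))])
p=e+.005*u; T=tray(*G,-.0065)
pick(p,phi,.0255,15)
d=np.radians(ori(170.73,T)[2]-ori(phi,p)[2]); R=np.array([[np.cos(d),-np.sin(d)],[np.sin(d),np.cos(d)]])
pic("wrist","w_er2")
place(T+.005*R@u,170.73,.029)
pic("wrist","w_er3")
# ring: jaws square to the direction of the big jar
q=np.array((.4258,-.3260)); ph=np.degrees(np.arctan2(-.2513-q[1],.3399-q[0]))+90; print(ph)
over(q,ph); pic("wrist","w_ri"); pic("top","t3"); rep("r")
```

```text
down t27.6 open0.0879 [ 0.5  0.3 -0.3] [0.4389 0.1922 0.1896]
gripped t28.7 open0.0221 [-0.3 -0.  -1.4] [0.4385 0.192  0.1885]
lifted t29.6 open0.0219 [ 1.4 -0.2 -1.1] [0.4384 0.1919 0.3216]
placed t31.7 open0.0215 [-0.1  0.3  0.4] [0.6246 0.1857 0.1915]
open t32.8 open0.0880 [ 0.7 -0.2  0.7] [0.6247 0.1858 0.192 ]
228.98926178046293
r t35.8 open0.0878 [ 0.1 -0.2  1.1] [ 0.4264 -0.3254  0.323 ]
```

View pics/w_er3.png

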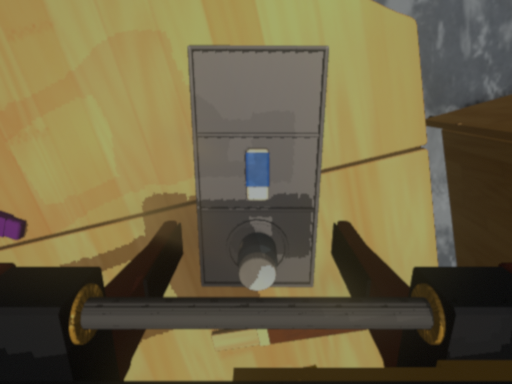

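View pics/w_ri.png

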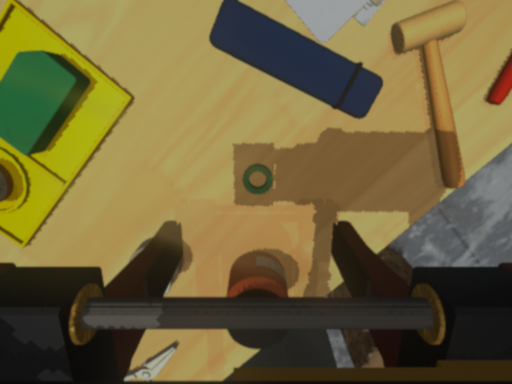

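View pics/t3.png

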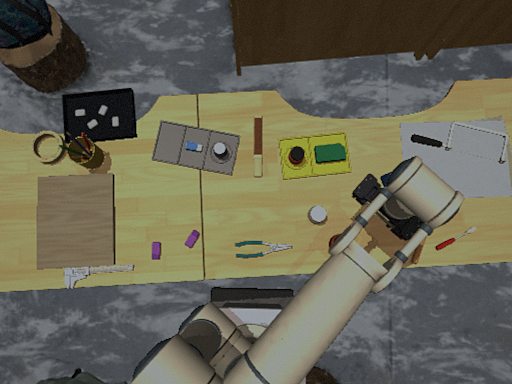

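The eraser lies flat in the middle compartment, at (257,174) in the wrist picture. The ring is at (258,179). I'll refine its position from this view, then pick.

Run:
```python
from mv import *
s=r.snapshot("wrist"); hsv=cv2.cvtColor(s["frame"],cv2.COLOR_RGB2HSV); H,S,V=[hsv[...,i].astype(int) for i in range(3)]
b,c,st=blob((H>60)&(H<90)&(S>90),258,179); w=rect(s,b,.005); print(c,st,w)
q=w[0] if np.hypot(*(w[0]-(.4258,-.3260)))<.006 else np.array((.4258,-.3260))
pick(q,228.99,.0225,12); pic("wrist","w_ri2")
```

```text
[30.19148499 97.41073632] [   0   52   76  102 4862] (array([ 0.62805811, -0.21178041]), (96.12301635742188, 53.100257873535156), 97.4062089920044)
down t37.0 open0.0879 [ 0.  -1.   0.2] [ 0.426  -0.3262  0.186 ]
gripped t37.9 open0.0287 [-0.1 -0.1 -0. ] [ 0.4258 -0.326   0.1855]
lifted t38.8 open0.0285 [0.2 0.4 0.3] [ 0.4257 -0.3259  0.3215]
```

View pics/w_ri2.png

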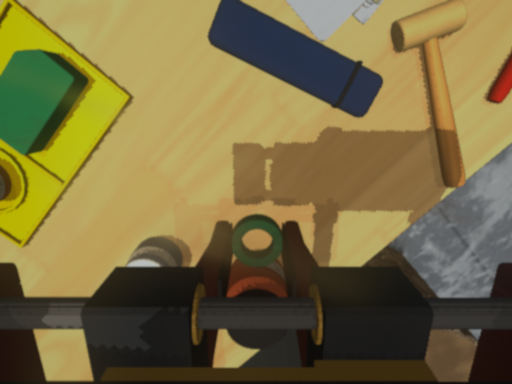

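The ring is held between the finger pads at (258,240). The mask had missed the shadowed ring, so the pick used the top-view position.

Run:
```python
from mv import *
place(tray(*G,-.0835),170.73,.0272); pic("wrist","w_end"); rep("e")
r.reach([.35,-.05,.5],[180,0,90]) if r.inverse_kinematics([.35,-.05,.5],[180,0,90]) is not None else r.move_joints([67.9,5.2,70.5,0,104.3,-3.2])
r.wait(.5); s=pic("top","t_end"); pic("scene","s_end"); rep("e")
```

```text
placed t42.5 open0.0287 [-0.8 -0.4  0.5] [0.6379 0.2667 0.1898]
open t43.5 open0.0877 [ 0.1 -1.5  1. ] [0.638  0.2667 0.1902]
e t44.3 open0.0878 [0.2 0.  0.3] [0.6378 0.2666 0.3205]
e t46.6 open0.0878 [-0.8 -0.5 -0.4] [ 0.35 -0.05  0.5 ]
```

View pics/w_end.png

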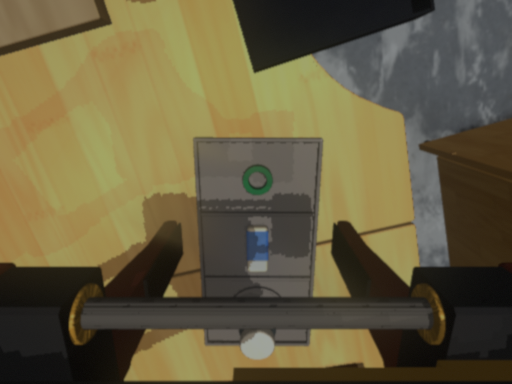

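View pics/t_end.png

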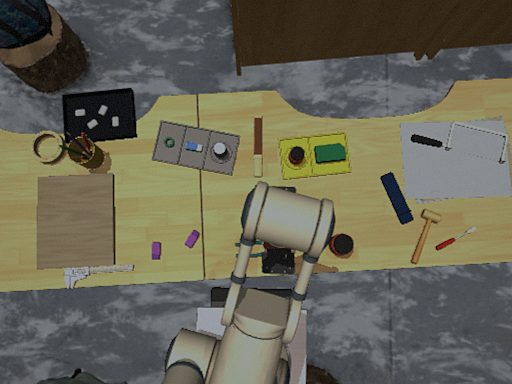

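View pics/s_end.png

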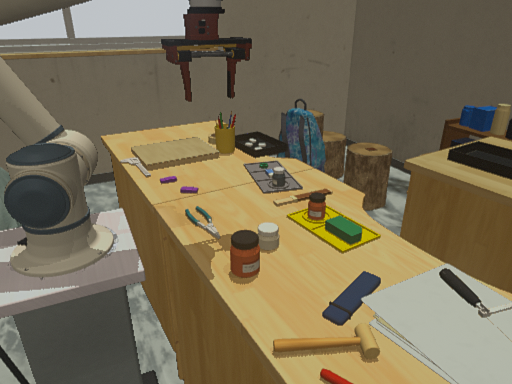

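All five pieces sit in their places: ring (169,142), eraser (193,147), navy jar (220,150), orange jar (297,155), block (330,153). The sanding stick and cream jar haven't moved. One numeric check before handing in.

Run:
```python
from mv import *
s=r.snapshot("top"); hsv=cv2.cvtColor(s["frame"],cv2.COLOR_RGB2HSV); H,S,V=[hsv[...,i].astype(int) for i in range(3)]
g=(H>60)&(H<90)&(S>90)
for n,m,p,z,T in [("block",g,(330,153),.015,tray(*Y,-.045)),("ring",g,(169,142),.008,tray(*G,-.0835)),("navy",(S<50)&(V>135),(220,150),.057,tray(*G,.077)),("orange",V<48,(297,155),.065,tray(*Y,.057)),("eraser",(H>95)&(H<125)&(S>80)&(V>60),(193,147),.009,tray(*G,-.0065))]:
    b,c,st=blob(m,*p); w=rect(s,b,z); print(n,np.round((w[0]-T)*1000,1),"mm off;",np.round(w[1],0),round(w[2]))
r.hand_in()
```

```text
block [ 0.7 -1.5] mm off; [93. 53.] 98
ring [0.1 0.1] mm off; [31. 30.] 3
navy [-1.9  0.2] mm off; [33. 32.] 2
orange [-3.5  1.3] mm off; [41. 37.] 1
eraser [1.1 7.1] mm off; [36. 25.] 82
the job is handed in; nothing more can be done
```

Both kits are made up and the job is handed in, at about 47 s on the clock out of 122 s. I went in the order asked:
- **Yellow tray:** orange jar in the round holder, then the wax block in the rectangular compartment.
- **Grey tray:** navy jar in the round holder, eraser in the middle compartment, ring in the end one.

**Last check:** in the final top view the block, ring and both jars were within about 4 mm of their targets. The jars stood upright and the block's long side ran along the tray. The contact force read within about 2.5 N each time I printed it.

**Disagreements:**
- **Eraser:** it measured 7 mm off, but that mask saw only the blue sleeve, not the white end. In the close-up it lies flat inside its compartment.
- **Ring:** the wrist-view colour mask missed the ring in shadow, so I picked it up using its top-view position. The grip held.

I did not touch the sanding stick, cream jar or look-alikes. In the final scene view the stick, the cream jar and the look-alikes are where they started. I did not measure their positions.

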